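Find the softest sprung rest for a thin glass platter and mark it

TASK

A thin glass platter is to go on the softest of the three sprung display rests, which look alike. With the fingertips, press each felt pad some 5 mm or more down to feel its spring, one after another from your left (+y) to your right, then push the white tag of the softest one fully down and leave the other two tags up. Do not lift, shift or tip the rests, and leave the glassware and the spoon alone.

Things in the scene. Friction and masses are not known exactly. Their poses are not given: they have to be found in the camera images.
- stand_a: One of three identical-looking loose display rests (letters tell neither place nor stiffness): beech base 170 x 90 x 20 mm, about 0.9 kg, with a round sprung pad near its -x end and a sliding tag near its +x end. Origin: centre of its underside; x from pad to tag, z up. They stand in a row along world y (left is +y), about 0.2 m apart, each turned up to 0.45 rad.
- pad_a_top (a point): Centre of the felt top face of the round pad (60 mm diameter) of stand_a, 42 mm from the stand's centre along its -x, 56 mm above the table when not pressed. It moves down with the pad.
- pad_a (a joint): How far the pad of stand_a is pressed straight down, m: 0 at rest, 0.012 at its stop; it springs back. The three pads differ clearly in stiffness: pressed 7 mm in, they push back with something between about 2 and 11 N, each with about half or less the force of the next stiffer one.
- tag_a_top (a point): Centre of the flat top of the white tag of stand_a (thumb plate 22 x 46 mm, long way across the stand, over a slat that runs between two wooden guides), 48 mm from the stand's centre along its +x, 78 mm above the table while up. It moves down with the tag.
- tag_a (a joint): How far the tag of stand_a has been pushed straight down, m: 0 up, 0.020 fully down at its stop. It slides with about 2.5 N of friction and stays where it is left. Only the softest rest lets its tag go fully down; on the other two the tag catches half-way, at 0.010, and stays there as a wrong mark.
- stand_b: One of three identical-looking loose display rests (letters tell neither place nor stiffness): beech base 170 x 90 x 20 mm, about 0.9 kg, with a round sprung pad near its -x end and a sliding tag near its +x end. Origin: centre of its underside; x from pad to tag, z up. They stand in a row along world y (left is +y), about 0.2 m apart, each turned up to 0.45 rad.
- pad_b_top (a point): Centre of the felt top face of the round pad (60 mm diameter) of stand_b, 42 mm from the stand's centre along its -x, 56 mm above the table when not pressed. It moves down with the pad.
- pad_b (a joint): How far the pad of stand_b is pressed straight down, m: 0 at rest, 0.012 at its stop; it springs back. The three pads differ clearly in stiffness: pressed 7 mm in, they push back with something between about 2 and 11 N, each with about half or less the force of the next stiffer one.
- tag_b_top (a point): Centre of the flat top of the white tag of stand_b (thumb plate 22 x 46 mm, long way across the stand, over a slat that runs between two wooden guides), 48 mm from the stand's centre along its +x, 78 mm above the table while up. It moves down with the tag.
- tag_b (a joint): How far the tag of stand_b has been pushed straight down, m: 0 up, 0.020 fully down at its stop. It slides with about 2.5 N of friction and stays where it is left. Only the softest rest lets its tag go fully down; on the other two the tag catches half-way, at 0.010, and stays there as a wrong mark.
- stand_c: One of three identical-looking loose display rests (letters tell neither place nor stiffness): beech base 170 x 90 x 20 mm, about 0.9 kg, with a round sprung pad near its -x end and a sliding tag near its +x end. Origin: centre of its underside; x from pad to tag, z up. They stand in a row along world y (left is +y), about 0.2 m apart, each turned up to 0.45 rad.
- pad_c_top (a point): Centre of the felt top face of the round pad (60 mm diameter) of stand_c, 42 mm from the stand's centre along its -x, 56 mm above the table when not pressed. It moves down with the pad.
- pad_c (a joint): How far the pad of stand_c is pressed straight down, m: 0 at rest, 0.012 at its stop; it springs back. The three pads differ clearly in stiffness: pressed 7 mm in, they push back with something between about 2 and 11 N, each with about half or less the force of the next stiffer one.
- tag_c_top (a point): Centre of the flat top of the white tag of stand_c (thumb plate 22 x 46 mm, long way across the stand, over a slat that runs between two wooden guides), 48 mm from the stand's centre along its +x, 78 mm above the table while up. It moves down with the tag.
- tag_c (a joint): How far the tag of stand_c has been pushed straight down, m: 0 up, 0.020 fully down at its stop. It slides with about 2.5 N of friction and stays where it is left. Only the softest rest lets its tag go fully down; on the other two the tag catches half-way, at 0.010, and stays there as a wrong mark.
- bowl: Bystander: small green glass bowl, 110 mm across, 45 mm high. Origin: centre of its underside.
- dish: Bystander: flat blue dish, 100 mm across, 18 mm high. Origin: centre of its underside.
- stopper: Bystander: bottle stopper standing on a steel foot 52 mm across, with a glass ball on top, 75 mm high in all. Origin: centre of its underside.
- spoon: Bystander: wooden spoon about 200 mm long lying on the table. Origin: near the middle of its length, on its underside.
Mind the look-alikes: they are no part of the job. What is shaped like the stand_c but red or turquoise is not meant.

How it is judged:
On the way, in this order (a step that is already met when the one before it is completed fails the run):
1. the left rest's pad is pressed down (more than 3 mm) (((world y of stand_a between 0.1 and 9 m and value of joint pad_a above 0.003 m) or (world y of stand_b between 0.1 and 9 m and value of joint pad_b above 0.003 m) or (world y of stand_c between 0.1 and 9 m and value of joint pad_c above 0.003 m))), for 0.1 s.
2. the middle rest's pad is pressed down (more than 3 mm) (((world y of stand_a between -0.1 and 0.1 m and value of joint pad_a above 0.003 m) or (world y of stand_b between -0.1 and 0.1 m and value of joint pad_b above 0.003 m) or (world y of stand_c between -0.1 and 0.1 m and value of joint pad_c above 0.003 m))), for 0.1 s.
3. the right rest's pad is pressed down (more than 3 mm) (((world y of stand_a between -9 and -0.1 m and value of joint pad_a above 0.003 m) or (world y of stand_b between -9 and -0.1 m and value of joint pad_b above 0.003 m) or (world y of stand_c between -9 and -0.1 m and value of joint pad_c above 0.003 m))), for 0.1 s.
4. the softest rest's tag is pushed down (value of joint any of tag_a, tag_b, tag_c above 0.016 m), for 0.1 s.
At the end, for the whole second after the job is handed in: The softest rest's tag is down by more than 16 of its 20 mm (no other can go that far), the other two tags are up (within 4 mm), all pads have sprung back, the three rests stand flat, at rest, within 25 mm of where they stood, and the bystanders are within 25 mm of where they were (((value of joint tag_a above 0.016 m and value of joint each of tag_b, tag_c below 0.004 m) or (value of joint tag_b above 0.016 m and value of joint each of tag_a, tag_c below 0.004 m) or (value of joint tag_c above 0.016 m and value of joint each of tag_a, tag_b below 0.004 m)) and value of joint each of pad_a, pad_b, pad_c below 0.002 m and distance of each of stand_a, stand_b, stand_c, bowl, dish, stopper, spoon from where it was at the start of the episode below 0.025 m and angle between each of stand_a, stand_b, stand_c's own z axis and vertical below 0.05 rad and linear speed of each of stand_a, stand_b, stand_c below 0.02 m/s); the robot touches nothing.
It fails at once if a rest is lifted (15 mm), tipped (0.2 rad) or shifted (25 mm) (height (world z) of any of stand_a, stand_b, stand_c above 0.015 m or angle between any of stand_a, stand_b, stand_c's own z axis and vertical above 0.2 rad or distance of any of stand_a, stand_b, stand_c from where it was at the start of the episode above 0.025 m).
It fails at once if a bystander is lifted or moved (25 mm) (distance of any of bowl, dish, stopper, spoon from where it was at the start of the episode above 0.025 m).
It also fails if it takes over 51 s, if anything falls off the work surface, if the arm or the gripper's body presses on something with over 40 N, if the wrist force passes 120 N, or if a joint passes its speed limit or range.

ROBOT

A 6-joint arm with a two-finger parallel gripper is mounted at the origin on the work surface. World frame = base frame: x ahead of the robot, y to its left, z up, the work surface at z = 0. Lengths are in m, angles in rad, forces in N, time in s.
With the tool pointing down it reaches from about 0.4 to 0.825 m from the base axis. Payload 7 kg.
Tool frame: the origin (TCP) lies at the very end of the fingers, on their centre line; the grasp point (between the pads) lies 19 mm behind it; z points along the fingers, y is the direction in which the jaws open and shut (so a half turn about z gives the same grasp; the last joint's range is limited). The gripper opens to 88 mm and grips with 3 to 60 N. Pads are 19 mm wide; open, the fingers measure 130 mm over their backs; the gripper's body (78 mm by 193 mm) begins 47 mm behind the grasp point.
Start: joints at [-0.955, 0.359, 0.012, 0, -1.224, -0.288], TCP at [0.217, -0.639, 0.188] pointing down, gripper open.
Joint ranges: [-3.07, 3.07], [-1.43, 2.12], [-1.02, 1.25], [-3.03, 1.67], [-3.05, -0], [-3.03, 3.03]. Speed limits (rad/s): [2.39, 2.39, 3.01, 3.14, 3.14, 3.14].

INTERFACE

Orientations are given as [roll, pitch, yaw] about the fixed x, y, z axes, in that order (R = Rz(yaw) Ry(pitch) Rx(roll)).
In Python, from station import sensors, viewer, arm gives the robot as it stands. The module is installed in compiled form; this text tells all that it offers.
- The arm moves only by the tool drive_tool, never from a script. Its argument "increments" is text: rows parted by semicolons, each of 4 numbers parted by spaces: the shift along the world's x, y, z in units of 0.1 m (1.0 is 0.1 m), then the turn about the world's z in units of 0.5 rad (1.0 is 0.5 rad). A call has exactly 8 rows; each row is the pose to reach, as a shift and turn from the pose commanded when the call began; what a row does not reach only later rows make up. A row lasts 1/12 s, in which the tool goes at most 41.7 mm and 7.16 degrees, less where a joint would pass 70% of its speed; a pose out of reach is approached as far as the arm can. A call with a number of a shift or a turn outside -1 to 1 is refused whole. A call with a gripper value outside its range is refused whole. "gripper" is the closure, from 0 (fully open) to 1 (shut), set as the call begins (left out, the last holds). The fingers move at their own pace and stop on an object; "squeeze" is the grip in N (left out, the last holds). Time passes only in rows, so rows that repeat a pose let the fingers close, or fill a call up. It gives the time, the measured TCP pose, the force and the opening at its end, in the units of the state.
- sensors.get_state(): the state, without advancing time (a new reading comes with each control period).
- viewer.grab_frame(name): name is "scene" or "side" or "wrist"; returns a dict with "color" (480x640x3 uint8, red, green, blue), "depth" (480x640 float32, m along the optical axis (not along the pixel's ray), 0 where there is no reading), "K" (3x3 intrinsics, pixels), "k1" (the pictures are not rectified: a ray, as slopes to the right and down, at radius r is drawn at 1 + k1 r^2 times it, then the intrinsics apply), "R" (3x3) and "t" (3): a world point X has camera coordinates R X + t; the wrist camera has in their place "tool_from_camera" (4x4, takes a point from camera to tool coordinates, whose origin is the TCP and whose axes are the flange's). Camera axes: x right, y down, z forward; pixel columns grow to the right and rows downward; lengths in m; the calibration is good to about 2 mm. A picture is of the moment at which its call begins: read the wrist's pose just before it.
- arm.job_done(): hands the job in, once; it reports no verdict.
The state is a dict: "t": time; "q": joint angles; "qd": joint speeds; "joint_efforts": joint torques, N m; "eef_pos": TCP position; "ee_rot": TCP orientation; "force": force on the tool from outside, world axes, zero at the start; "moment": the same for the moment, N m; "width": finger opening in m.
Only numpy, scipy, OpenCV 4.12 (cv2) and the standard library are available. Lean on these libraries where they do the work, as an engineer would, in place of code of your own. Each camera call takes 0.05 s, during which the arm holds its last target.

## Working session

There is one attempt and no reset: what is moved stays moved. The work goes in short steps, Python scripts to look and compute and a tool call to move; the robot and the scene stay as the last step left them, time stands still between calls to the robot, and variables do not carry over. Pictures are saved under pics/ and viewed, and the job is handed in when it is done.

Besides the shell and the picture viewer there is one more tool, called after "Call:" as name(argument=value, ...) on one line, values as JSON. drive_tool: Moves the arm, as the interface text tells. Shifts and turns lie within -1 to 1; 1 stands for 0.1 m of shift or 0.5 rad of turn. Its arguments: {"type":"object","properties":{"increments":{"type":"string"},"gripper":{"type":"number"},"squeeze":{"type":"number"}},"required":["increments"]}

```bash
mkdir -p pics; python3 - <<'E'
from station import sensors, viewer, arm
import cv2,pickle
print(sensors.get_state())
F={}
for n in("scene","side","wrist"):
    f=viewer.grab_frame(n);F[n]=f
    cv2.imwrite(f"pics/{n}0.png",f["color"][:,:,::-1])
    print(n,f["K"],f["k1"],f.get("R"),f.get("t"),f.get("tool_from_camera"))
pickle.dump(F,open("f0.pkl","wb"))
E
```

```text
{'t': 0.0, 'q': array([-9.54909588e-01,  3.59376896e-01,  1.10718536e-02, -3.36941680e-04,
       -1.22409802e+00, -2.88094905e-01]), 'qd': array([-1.71447606e-03,  9.58455409e-05,  3.44221894e-04, -1.64110550e-03,
       -1.83057142e-04, -6.06967867e-04]), 'joint_efforts': array([ 2.63577949e-04, -5.82722068e+01,  2.93049306e+01,  6.99683994e+00,
        6.93411188e-03, -1.94066815e-04]), 'eef_pos': array([ 0.2171058 , -0.63855653,  0.18673723]), 'ee_rot': array([ 3.13996213e+00, -1.52864352e-04, -2.81391544e+00]), 'force': array([0.63871434, 0.21041535, 1.04057061]), 'moment': array([0.03818767, 0.04466591, 0.01288905]), 'width': 0.08784974898652835}
scene [[546.99726369   0.         318.36319892]
 [  0.         546.99726369 236.5119789 ]
 [  0.           0.           1.        ]] 0.027170660176674577 [[ 0.89710411  0.44175834 -0.00733355]
 [ 0.33221832 -0.68541143 -0.64795228]
 [-0.29126483  0.57884432 -0.76164563]] [-0.47502964 -0.10904531  1.54300413] None
side [[592.03952168   0.         310.15726017]
 [  0.         592.03952168 241.0553613 ]
 [  0.           0.           1.        ]] -0.18486709506935445 [[-0.74797956 -0.66360028 -0.01269831]
 [-0.4371115   0.50690862 -0.74295167]
 [ 0.49945982 -0.55016209 -0.6692246 ]] [0.38233757 0.26574068 1.38490105] None
wrist [[337.34147266   0.         320.23261665]
 [  0.         337.34147266 236.46867618]
 [  0.           0.           1.        ]] -0.021483680207357903 None None [[ 5.47142187e-04 -9.51414333e-01 -3.07913085e-01  8.28892713e-02]
 [ 9.99999654e-01  3.27408833e-04  7.65282651e-04 -4.15904573e-04]
 [-6.27287419e-04 -3.07913397e-01  9.51414182e-01 -1.97346621e-01]
 [ 0.00000000e+00  0.00000000e+00  0.00000000e+00  1.00000000e+00]]
```

View pics/scene0.png

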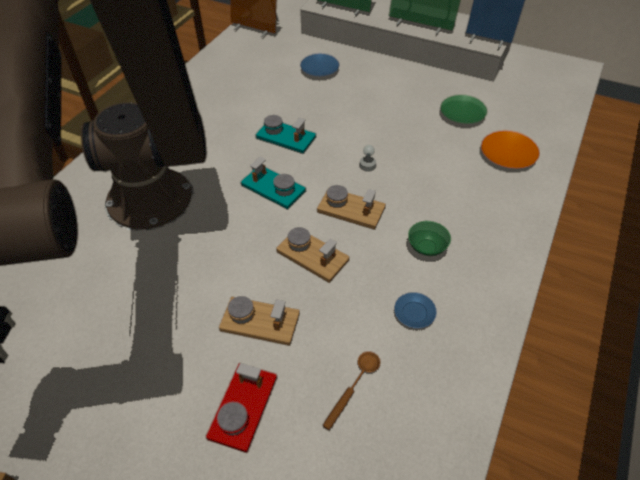

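View pics/side0.png

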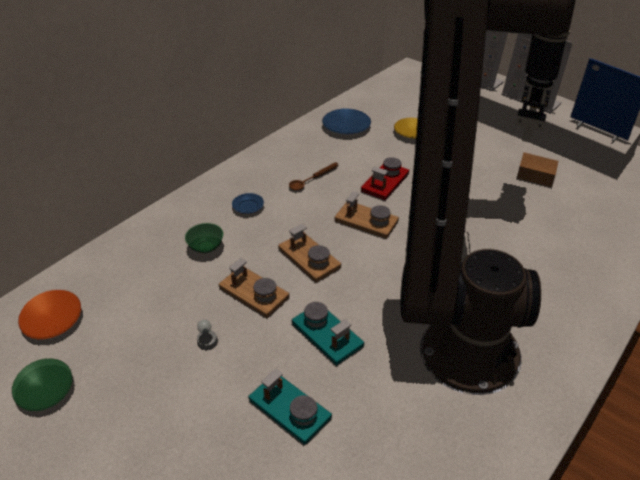

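```bash
cat > h.py <<'E'
import numpy as np,cv2
def cloud(f,step=1):
    h,w=f["depth"].shape
    u,v=np.meshgrid(np.arange(w),np.arange(h))
    return u,v
def rays(f,uv):
    K=f["K"];d=(np.asarray(uv,float)-[K[0,2],K[1,2]])/[K[0,0],K[1,1]]
    x=d.copy()
    for _ in range(20): x=d/(1+f["k1"]*(x**2).sum(-1,keepdims=True))
    return np.concatenate([x,np.ones(x.shape[:-1]+(1,))],-1)
def onplane(f,uv,z,R=None,t=None):
    R=f["R"] if R is None else R;t=f["t"] if t is None else t
    D=rays(f,uv)@R; C=-R.T@t
    s=(z-C[2])/D[...,2]; return C+s[...,None]*D
def pts(f):
    h,w=f["depth"].shape
    uv=np.stack(np.meshgrid(np.arange(w),np.arange(h)),-1)
    P=rays(f,uv)*f["depth"][...,None]
    return (P-f["t"])@f["R"]
E
python3 - <<'E'
import pickle,cv2,numpy as np
from h import *
F=pickle.load(open("f0.pkl","rb"))
for n,box in(("scene",(200,170,400,350)),("side",(200,180,420,330))):
    f=F[n];P=pts(f);c=f["color"];hsv=cv2.cvtColor(c,cv2.COLOR_RGB2HSV)
    x0,y0,x1,y1=box
    cv2.imwrite(f"pics/{n}0c.png",cv2.resize(c[y0:y1,x0:x1,::-1],None,fx=3.6,fy=3.3,interpolation=cv2.INTER_CUBIC)[:600,:800])
    z=P[...,2];ok=np.zeros(z.shape,bool);ok[y0:y1,x0:x1]=1
    ok&=f["depth"]>0
    for nm,m in(("base",ok&(z>.012)&(z<.028)&(hsv[...,1]>90)&(hsv[...,0]<25)),("pad",ok&(z>.048)&(z<.063)&(hsv[...,1]<80)),("tag",ok&(z>.070)&(z<.088)&(hsv[...,1]<80))):
        k,l,s,ce=cv2.connectedComponentsWithStats(m.astype(np.uint8))
        for i in range(1,k):
            if s[i,4]>25:
                q=P[l==i]
                print(n,nm,s[i,4],ce[i].round(1),"mean",q.mean(0).round(4),"mid",((q.max(0)+q.min(0))/2).round(4),"ang" ,cv2.minAreaRect((q[:,:2]*1000).astype(np.float32)))
E
```

```text
scene base 1112 [353.9 209.9] mean [0.5428 0.1907 0.0196] mid [0.5306 0.1989 0.0198] ang ((529.80224609375, 200.54920959472656), (169.20858764648438, 93.3697738647461), 4.228895664215088)
scene base 1304 [315.  257.9] mean [ 0.5215 -0.0029  0.0196] mid [0.5073 0.0059 0.0196] ang ((506.7377014160156, 8.860637664794922), (92.81324768066406, 171.9358367919922), 81.53782653808594)
scene base 1733 [263.4 323.6] mean [ 0.5005 -0.2255  0.0199] mid [ 0.4904 -0.2184  0.0199] ang ((485.7412109375, -218.7933349609375), (169.44573974609375, 91.75660705566406), 14.040322303771973)
scene pad 254 [283.8 180.9] mean [0.338  0.1751 0.0555] mid [0.3375 0.177  0.0554] ang ((337.7522888183594, 176.34100341796875), (55.15095901489258, 58.67436981201172), 28.43209457397461)
scene pad 266 [336.9 192.3] mean [0.488  0.1982 0.0559] mid [0.4869 0.1996 0.0561] ang ((485.6097412109375, 199.99266052246094), (54.73491668701172, 60.15290069580078), 58.054107666015625)
scene pad 325 [298.5 235.6] mean [0.4655 0.0176 0.0556] mid [0.4653 0.0185 0.056 ] ang ((465.3536376953125, 17.883426666259766), (57.28847122192383,
[... 2945 characters left out ...]
 0.0048 0.0788] mid [0.5516 0.0048 0.0799] ang ((549.8131713867188, 3.8878936767578125), (46.98189163208008, 27.10431480407715), 74.56105041503906)
side tag 117 [237.3 264.4] mean [0.5751 0.2065 0.08  ] mid [0.5761 0.2053 0.0801] ang ((576.0685424804688, 205.4727783203125), (47.06804656982422, 25.08491325378418), 87.81444549560547)
side tag 125 [341.8 325.3] mean [0.2471 0.1867 0.0797] mid [0.2468 0.1882 0.0783] ang ((246.95921325683594, 188.87109375), (48.0095329284668, 23.065027236938477), 84.5619125366211)
side tag 69 [204.2 323.5] mean [0.4948 0.3896 0.0735] mid [0.4977 0.3891 0.0748] ang ((495.1059265136719, 390.159912109375), (24.404544830322266, 23.843032836914062), 33.28899002075195)
```

View crop.

View pics/scene0c.png

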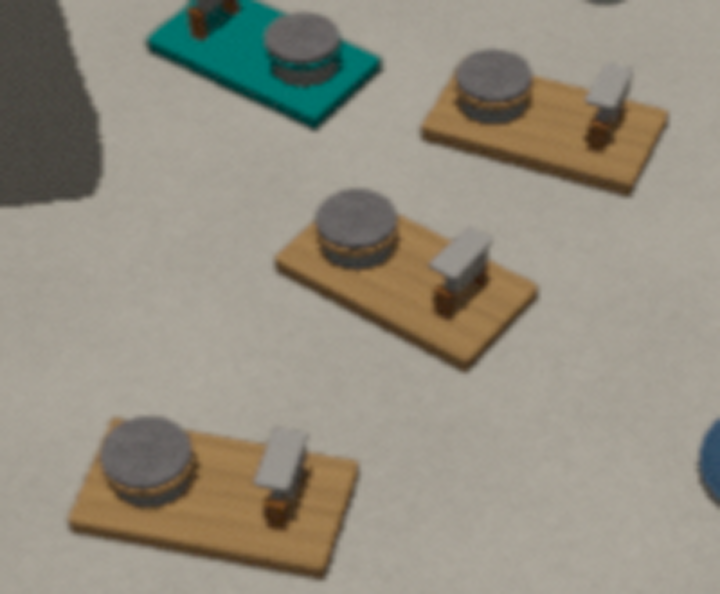

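Call:
drive_tool(increments="0.05 0.05 0 0; 0.2 0.2 0 -0.1; 0.35 0.35 0 -0.2; 0.5 0.5 0 -0.3; 0.65 0.65 0 -0.4; 0.8 0.8 0 -0.5; 0.9 0.9 0 -0.54; 1 1 0 -0.54", gripper=1, squeeze=10)

```text
t: 0.82
eef_pos: [0.3183, -0.5378, 0.1877]
ee_rot: [3.141, 0.0, -3.084]
force: [0.5, 0.5, 0.6]
width: 0.0398
```

The enlarged crop shows three beech rests, with scene pads at about (337,192), (299,236) and (240,306). These fit the description. The turquoise rests (pads at about (273,123) and (284,181)) and the red one (232,415) are decoys. I'm now moving on to the left beech rest.

Call:
drive_tool(increments="0.12 0.12 0 0; 0.25 0.25 0 0; 0.38 0.38 0 0; 0.5 0.5 0 0; 0.62 0.62 0 0; 0.75 0.75 0 0; 0.88 0.88 0 0; 1 1 0 0")

```text
t: 1.48
eef_pos: [0.418, -0.4379, 0.1876]
ee_rot: [3.142, -0.0, -3.083]
force: [-0.3, 0.2, 0.6]
width: 0.0004
```

Call:
drive_tool(increments="0.09 0.12 0 0; 0.17 0.25 0 0; 0.26 0.38 0 0; 0.34 0.5 0 0; 0.43 0.62 0 0; 0.51 0.75 0 0; 0.6 0.88 0 0; 0.68 1 0 0")

```text
t: 2.15
eef_pos: [0.4858, -0.3379, 0.1876]
ee_rot: [3.142, 0.0, -3.083]
force: [0.6, 0.1, 0.4]
width: 0.0006
```

Call:
drive_tool(increments="0 0.12 0 0; 0 0.25 0 0; 0 0.38 0 0; 0 0.5 0 0; 0 0.62 0 0; 0 0.75 0 0; 0 0.88 0 0; 0 1 0 0")

```text
t: 2.82
eef_pos: [0.4851, -0.2378, 0.1878]
ee_rot: [3.142, 0.0, -3.084]
force: [0.0, 0.6, 0.5]
width: 0.0006
```

Call:
drive_tool(increments="0 0.12 0 0; 0 0.25 0 0; 0 0.38 0 0; 0 0.5 0 0; 0 0.62 0 0; 0 0.75 0 0; 0 0.88 0 0; 0 1 0 0")

```text
t: 3.48
eef_pos: [0.4852, -0.1378, 0.1877]
ee_rot: [3.142, 0.0, -3.084]
force: [-0.5, 0.7, -0.7]
width: 0.0006
```

Call:
drive_tool(increments="0 0.12 0 0; 0 0.25 0 0; 0 0.38 0 0; 0 0.5 0 0; 0 0.62 0 0; 0 0.75 0 0; 0 0.88 0 0; 0 1 0 0")

```text
t: 4.15
eef_pos: [0.4852, -0.0379, 0.1877]
ee_rot: [3.142, 0.0, -3.084]
force: [0.1, 0.6, -1.1]
width: 0.0002
```

Call:
drive_tool(increments="0 0.12 0 0; 0 0.25 0 0; 0 0.38 0 0; 0 0.5 0 0; 0 0.62 0 0; 0 0.75 0 0; 0 0.88 0 0; 0 1 0 0")

```text
t: 4.82
eef_pos: [0.4851, 0.0621, 0.1877]
ee_rot: [3.142, 0.0, -3.084]
force: [0.4, 0.0, 0.8]
width: 0.0005
```

Call:
drive_tool(increments="0 0.12 0 0; 0 0.25 0 0; 0 0.38 0 0; 0 0.5 0 0; 0 0.62 0 0; 0 0.75 0 0; 0 0.88 0 0; 0 1 0 0")

```text
t: 5.48
eef_pos: [0.4853, 0.1623, 0.1876]
ee_rot: [-3.142, -0.0, -3.084]
force: [-0.3, 0.7, -0.2]
width: 0.0007
```

Call:
drive_tool(increments="0 0.1 0 0; 0 0.2 0 0; 0 0.37 -0.1 0; 0 0.37 -0.3 0; 0 0.37 -0.5 0; 0 0.37 -0.7 0; 0 0.37 -0.9 0; 0 0.37 -1 0")

```text
t: 6.15
eef_pos: [0.4842, 0.1976, 0.0854]
ee_rot: [-3.14, -0.002, -3.084]
force: [-0.1, -1.2, -0.4]
width: 0.0007
```

Call:
drive_tool(increments="0 0 -0.08 0; 0 0 -0.16 0; 0 0 -0.24 0; 0 0 -0.28 0; 0 0 -0.31 0; 0 0 -0.35 0; 0 0 -0.4 0; 0 0 -0.4 0")

```text
t: 6.82
eef_pos: [0.485, 0.1977, 0.047]
ee_rot: [-3.141, -0.001, -3.084]
force: [-0.2, 0.1, 0.5]
width: 0.0002
```

Call:
drive_tool(increments="0 0 0 0; 0 0 0 0; 0 0 0 0; 0 0 0 0; 0 0 0 0; 0 0 0 0; 0 0 0 0; 0 0 0 0")

```text
t: 7.48
eef_pos: [0.4853, 0.198, 0.0477]
ee_rot: [3.142, 0.0, -3.084]
force: [-0.3, 0.2, -1.0]
width: 0.0006
```

```bash
python3 - <<'E'
from station import sensors, viewer
import numpy as np
for i in range(6):
    viewer.grab_frame("side"); s=sensors.get_state(); print(s["t"],s["eef_pos"].round(4),s["force"].round(2),s["moment"].round(2))
E
```

```text
7.5333 [0.4853 0.198  0.0477] [ 0.31 -1.33 -0.57] [-0.09 -0.04  0.02]
7.5833 [0.4853 0.1979 0.0477] [0.25 0.49 0.04] [ 0.01 -0.07 -0.04]
7.6333 [0.4853 0.198  0.0477] [-0.17  0.46 -0.6 ] [0.   0.01 0.02]
7.6833 [0.4853 0.1979 0.0476] [ 0.53 -0.22 -0.25] [-0.05  0.03 -0.03]
7.7333 [0.4853 0.1979 0.0477] [-0.35 -0.6  -0.18] [-0.05  0.04  0.04]
7.7833 [0.4853 0.198  0.0477] [ 0.5   0.14 -0.35] [-0.09 -0.02  0.03]
```

No force shows at a commanded 8 mm of depth, so I'm looking before going deeper.

```bash
python3 - <<'E'
from station import sensors, viewer
import numpy as np,cv2
a=viewer.grab_frame("side")["color"][190:330,180:380,::-1]
b=viewer.grab_frame("wrist")["color"][:,:,::-1]
a=cv2.resize(a,(640,448),interpolation=cv2.INTER_CUBIC)
cv2.imwrite("pics/s1.png",a);cv2.imwrite("pics/w1.png",b)
E
```

```text
(no output)
```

View pics/s1.png

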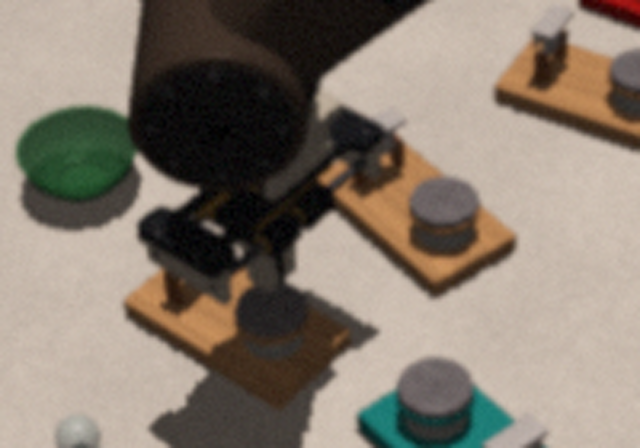

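View pics/w1.png

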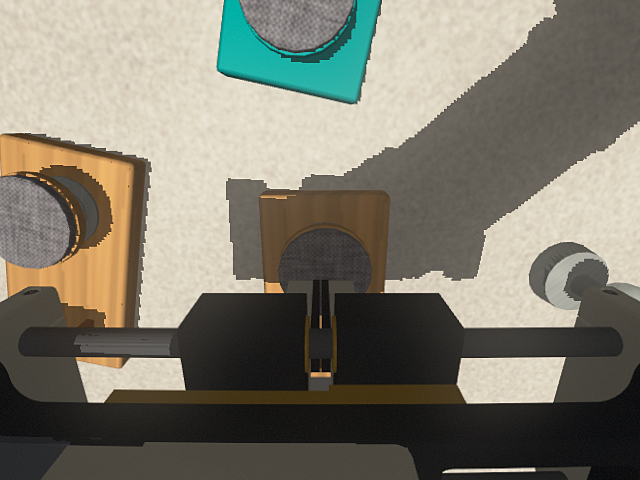

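```bash
python3 - <<'E'
from station import sensors, viewer
import numpy as np,cv2
from h import *
from scipy.spatial.transform import Rotation as Ro
s=sensors.get_state(); f=viewer.grab_frame("wrist");T=f["tool_from_camera"]
R=Ro.from_euler("xyz",s["ee_rot"]).as_matrix()
h,w=f["depth"].shape
uv=np.stack(np.meshgrid(np.arange(w),np.arange(h)),-1)
P=rays(f,uv)*f["depth"][...,None]
W=(P@T[:3,:3].T+T[:3,3])@R.T+s["eef_pos"]
def show(n,box):
    x0,y0,x1,y1=box; q=W[y0:y1,x0:x1].reshape(-1,3); print(n,np.median(q,0).round(4),np.percentile(q[:,2],[10,90]).round(4))
show("pad here",(295,240,345,270));show("base",(285,205,360,215));show("teal pad",(260,5,330,30)); show("table",(150,20,200,60)); show("mid pad",(10,200,50,240))
m=(W[...,2]>.035)&(W[...,2]<.07)&(f["depth"]>0); m[:, :270]=0;m[:,380:]=0;m[:230]=0
q=W[m];print("pad region",len(q),q.min(0),q.max(0))
c=np.linalg.inv(T)@[0,0,0,1];x=c[:2]/c[2];x=x*(1+f["k1"]*(x@x));print("tcp px",f["K"][0,0]*x[0]+f["K"][0,2],f["K"][1,1]*x[1]+f["K"][1,2],c)
print(f["depth"][280:300:4,300:345:4].round(3)); print(s["force"])
cv2.imwrite("pics/w2.png",cv2.resize(f["color"][210:330,250:400,::-1],None,fx=5,fy=5,interpolation=cv2.INTER_CUBIC))
E
```

```text
pad here [0.4749 0.1969 0.0563] [0.0555 0.0572]
base [0.4558 0.1975 0.0203] [0.0195 0.0212]
teal pad [0.3516 0.1777 0.0563] [0.0553 0.0573]
table [3.534e-01 9.580e-02 2.000e-04] [-0.0007  0.0012]
mid pad [0.463  0.0253 0.0562] [0.0553 0.057 ]
pad region 4827 [0.45943474 0.17139282 0.04231964] [0.57721475 0.23086182 0.05852158]
tcp px 320.1768609680688 265.03592168673447 [-3.52519595e-05  1.80618620e-02  2.13253886e-01  1.00000000e+00]
[[0.207 0.207 0.207 0.208 0.173 0.207 0.173 0.173 0.206 0.205 0.207 0.207]
 [0.166 0.164 0.165 0.163 0.167 0.209 0.169 0.169 0.164 0.165 0.165 0.165]
 [0.161 0.161 0.16  0.161 0.164 0.207 0.164 0.164 0.16  0.161 0.161 0.161]
 [0.156 0.157 0.157 0.16  0.16  0.209 0.159 0.16  0.155 0.158 0.156 0.157]
 [0.096 0.095 0.153 0.158 0.156 0.209 0.155 0.155 0.156 0.096 0.095 0.095]]
[0.41319318 0.22153824 0.61402721]
```

View pics/w2.png

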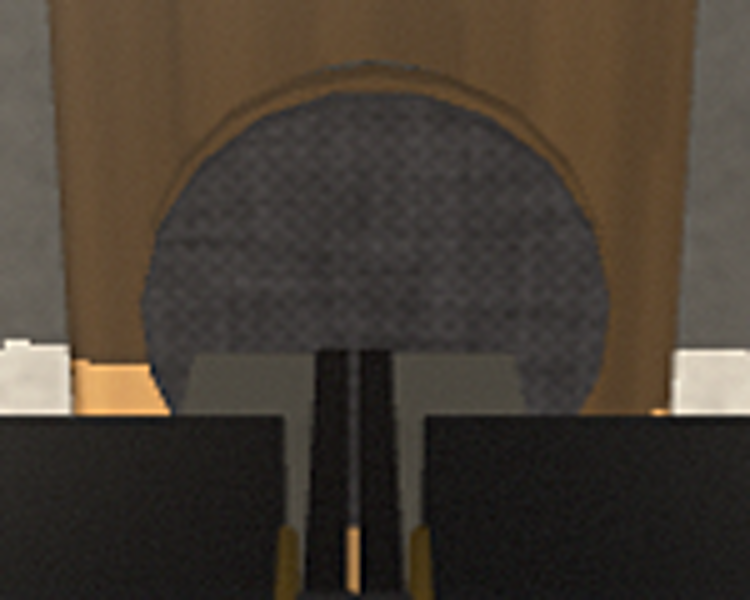

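```bash
python3 - <<'E'
import pickle,numpy as np
from h import *
f=pickle.load(open("f0.pkl","rb"))["wrist"];T=f["tool_from_camera"]
h,w=f["depth"].shape
uv=np.stack(np.meshgrid(np.arange(w),np.arange(h)),-1)
P=rays(f,uv)*f["depth"][...,None];L=P@T[:3,:3].T+T[:3,3]
m=(f["depth"]>0)&(L[...,2]<.05)&(abs(L[...,0])<.02)
for lo in range(-80,50,5):
    k=m&(L[...,2]*1000>=lo)&(L[...,2]*1000<lo+5)
    if k.sum(): print(lo,k.sum(),L[k].min(0).round(3),L[k].max(0).round(3))
E
```

```text
-80 705 [-0.011 -0.063 -0.08 ] [ 0.011  0.063 -0.075]
-75 657 [ 0.    -0.062 -0.075] [ 0.011  0.061 -0.07 ]
-70 530 [-0.003 -0.061 -0.07 ] [ 0.011  0.06  -0.065]
-65 636 [-0.006 -0.06  -0.065] [ 0.011  0.059 -0.06 ]
-60 618 [-0.009 -0.06  -0.06 ] [ 0.011  0.059 -0.055]
-55 519 [-0.011 -0.06  -0.055] [ 0.011  0.06  -0.05 ]
-50 498 [-0.011 -0.06  -0.05 ] [ 0.011  0.059 -0.045]
-45 294 [-0.011 -0.06  -0.045] [ 0.01  0.06 -0.04]
-40 39 [-0.009 -0.047 -0.04 ] [ 0.008  0.047 -0.038]
```

View pics/wrist0.png

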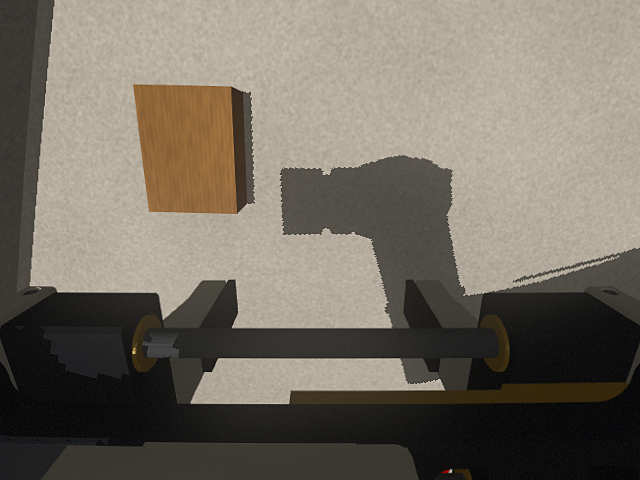

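Contrary to the tool data, the wrist depth puts the finger ends about 39 mm behind the reported TCP. The pad under them is still at 0.056 and unpressed, and the tips are around z = 0.087. The camera-to-world link checks out, with the base top at 0.0203. I'll go down in steps and use the contact to confirm this.

Call:
drive_tool(increments="0 0 -0.06 0; 0 0.02 -0.12 0; 0 0.02 -0.18 0; 0 0.02 -0.24 0; 0 0.02 -0.27 0; 0 0.02 -0.29 0; 0 0.02 -0.3 0; 0 0.02 -0.3 0")

```text
t: 8.6
eef_pos: [0.4852, 0.1998, 0.0174]
ee_rot: [-3.141, -0.0, -3.084]
force: [0.7, -0.1, -0.0]
width: 0.0001
```

```bash
cat > feel.py <<'E'
from station import sensors, viewer
import numpy as np,cv2,sys
from h import *
from scipy.spatial.transform import Rotation as Ro
def look():
    s=sensors.get_state(); f=viewer.grab_frame("wrist");T=f["tool_from_camera"]
    R=Ro.from_euler("xyz",s["ee_rot"]).as_matrix()
    h,w=f["depth"].shape
    uv=np.stack(np.meshgrid(np.arange(w),np.arange(h)),-1)
    P=rays(f,uv)*f["depth"][...,None]
    W=(P@T[:3,:3].T+T[:3,3])@R.T+s["eef_pos"]
    return s,f,W
E
cat > feel1.py <<'E'
from feel import *
fs=[]
for i in range(5):
    s,f,W=look(); fs.append(s["force"])
fs=np.array(fs)
print(s["t"],s["eef_pos"].round(4),"F",fs.mean(0).round(2),"fz",fs[:,2].round(1))
# pad height: felt pixels just in front of finger
d=np.hypot(W[...,0]-s["eef_pos"][0],W[...,1]-s["eef_pos"][1])
m=(d<.027)&(W[...,2]<.065)&(W[...,2]>.032)&(f["depth"]>0)
m[278:]=0
print("pad z",m.sum(),np.median(W[m][:,2]).round(4) if m.sum() else None)
b=(abs(W[...,0]-s["eef_pos"][0])<.045)&(abs(W[...,1]-s["eef_pos"][1])<.04)&(W[...,2]<.028)&(W[...,2]>.012)&(f["depth"]>0);b[270:]=0
print("base z",b.sum(),np.median(W[b][:,2]).round(4) if b.sum() else None)
cv2.imwrite(f"pics/w_{s['t']:.1f}.png",f["color"][:,:,::-1])
E
python3 feel1.py; ls -t pics|head -1
```

```text
8.8 [0.4855 0.2001 0.0179] F [-0.26 -0.14 -0.12] fz [-0.  -0.7  0.4  0.2 -0.6]
pad z 2771 0.0561
base z 6680 0.0202
w_8.8.png
```

Still untouched, which fits. Now pressing to tip ≈ 0.048 (TCP 0.009).

Call:
drive_tool(increments="0 0 -0.02 0; 0 0 -0.04 0; 0 0 -0.06 0; 0 0 -0.08 0; 0 0 -0.09 0; 0 0 -0.09 0; 0 0 -0.09 0; 0 0 -0.09 0")

```text
t: 9.52
eef_pos: [0.4856, 0.2002, 0.0089]
ee_rot: [3.141, 0.001, -3.084]
force: [1.9, 1.4, 2.3]
width: 0.0005
```

```bash
python3 feel1.py
```

```text
9.7167 [0.4856 0.2002 0.0089] F [1.87 0.77 2.12] fz [2.3 2.6 1.6 2.  2.2]
pad z 2705 0.0475
base z 6696 0.0202
```

Left pad: pressed 8.6 mm with Fz ≈ 2.1 N (about 0.25 N/mm). On to the middle pad.

Call:
drive_tool(increments="0 0 0.15 0; 0 0 0.35 0; 0 0 0.55 0; 0 -0.15 0.6 0; 0 -0.35 0.6 0; -0.05 -0.55 0.6 0; -0.1 -0.75 0.6 0; -0.1 -0.9 0.6 0")

```text
t: 10.43
eef_pos: [0.4729, 0.1075, 0.0678]
ee_rot: [-3.141, -0.003, -3.085]
force: [0.4, -0.1, -0.1]
width: 0.0006
```

Call:
drive_tool(increments="-0.02 -0.15 0 0; -0.05 -0.35 0 0; -0.08 -0.55 0 0; -0.11 -0.75 0 0; -0.11 -0.9 0 0; -0.11 -0.91 -0.1 0; -0.11 -0.91 -0.25 0; -0.11 -0.91 -0.4 0")

```text
t: 11.1
eef_pos: [0.4638, 0.018, 0.0282]
ee_rot: [3.141, 0.0, -3.085]
force: [0.4, 0.0, -0.1]
width: 0.0005
```

```bash
python3 feel1.py; python3 -c "
from station import sensors;print(sensors.get_state()['q'].round(2))"
```

```text
11.3 [0.4637 0.0184 0.0285] F [ 0.18 -0.43 -0.21] fz [-0.1 -2.9  0.5  0.9  0.6]
pad z 3240 0.0562
base z 6068 0.0202
[ 0.47  0.19 -0.65  0.   -0.74 -1.98]
```

Call:
drive_tool(increments="0 0 -0.05 0; 0 0 -0.1 0; 0 0 -0.13 0; 0 0 -0.15 0; 0 0 -0.17 0; 0 0 -0.19 0; 0 0 -0.19 0; 0 0 -0.19 0")

```text
t: 12.02
eef_pos: [0.4645, 0.0191, 0.0098]
ee_rot: [3.141, 0.0, -3.084]
force: [-0.6, 1.7, 5.8]
width: 0.0006
```

```bash
python3 feel1.py
```

```text
12.2167 [0.4646 0.0191 0.0099] F [-0.88  1.49  4.77] fz [5.8 5.4 3.7 4.3 4.6]
pad z 2497 0.0487
base z 6578 0.0202
```

Middle pad: pressed 7.5 mm with Fz ≈ 4.8 N. On to the right pad.

Call:
drive_tool(increments="0 0 0.15 0; 0 0 0.35 0; 0 0 0.55 0; 0 -0.15 0.6 0; 0 -0.35 0.6 0; 0 -0.55 0.6 0; 0 -0.75 0.6 0; 0 -0.9 0.6 0")

```text
t: 12.93
eef_pos: [0.4637, -0.0723, 0.0695]
ee_rot: [-3.142, -0.001, -3.084]
force: [0.3, 1.0, 0.7]
width: 0.0005
```

Call:
drive_tool(increments="-0.01 -0.15 0 0; -0.03 -0.3 0 0; -0.05 -0.45 0 0; -0.07 -0.6 0 0; -0.1 -0.75 0 0; -0.12 -0.85 0 0; -0.15 -0.95 0 0; -0.15 -1 0 0")

```text
t: 13.6
eef_pos: [0.4485, -0.1719, 0.0694]
ee_rot: [3.141, -0.001, -3.085]
force: [0.1, 0.4, -0.6]
width: 0.0004
```

Call:
drive_tool(increments="-0.01 -0.15 0 0; -0.03 -0.3 0 0; -0.05 -0.45 0 0; -0.05 -0.56 0 0; -0.05 -0.56 -0.1 0; -0.05 -0.56 -0.2 0; -0.05 -0.56 -0.3 0; -0.05 -0.56 -0.4 0")

```text
t: 14.27
eef_pos: [0.4438, -0.2265, 0.0282]
ee_rot: [3.141, -0.001, -3.083]
force: [1.1, -0.5, 0.3]
width: 0.0006
```

```bash
python3 feel1.py
```

```text
14.4667 [ 0.4441 -0.2267  0.0291] F [-0.09  0.31 -0.08] fz [ 0.3 -1.8  1.   0.   0.1]
pad z 2944 0.0563
base z 5846 0.0203
```

Call:
drive_tool(increments="0 0 -0.05 0; 0 0 -0.1 0; 0 0 -0.13 0; 0 0 -0.15 0; 0 0 -0.17 0; 0 0 -0.19 0; 0 0 -0.2 0; 0 0 -0.2 0")

```text
t: 15.18
eef_pos: [0.4445, -0.227, 0.0101]
ee_rot: [-3.142, 0.0, -3.084]
force: [-2.1, 3.2, 10.5]
width: 0.0002
```

```bash
python3 feel1.py
```

```text
15.3833 [ 0.4445 -0.227   0.0103] F [-2.6   3.66 10.34] fz [10.5 10.  10.  11.1 10.1]
pad z 2335 0.0492
base z 6358 0.0202
```

Felt forces: left 2.1 N, middle 4.8 N, right 10.3 N, so the left rest is the softest. I'll lift and go to the left tag at (0.5765, 0.2047).

Call:
drive_tool(increments="0 0 0.15 0; 0 0 0.35 0; 0 0 0.55 0; 0 0 0.75 0; 0 0.1 0.95 0; 0 0.25 1 0; 0 0.45 1 0; 0 0.6 1 0")

```text
t: 16.1
eef_pos: [0.4444, -0.1663, 0.1102]
ee_rot: [3.141, 0.001, -3.085]
force: [-0.1, -0.1, -0.4]
width: 0.0002
```

Call:
drive_tool(increments="0.05 0.12 0 0; 0.1 0.25 0 0; 0.15 0.38 0 0; 0.2 0.5 0 0; 0.25 0.62 0 0; 0.3 0.75 0 0; 0.35 0.88 0 0; 0.4 1 0 0")

```text
t: 16.77
eef_pos: [0.4845, -0.0662, 0.1096]
ee_rot: [3.142, -0.0, -3.084]
force: [0.2, 0.3, -0.4]
width: 0.0004
```

Call:
drive_tool(increments="0.05 0.12 0 0; 0.1 0.25 0 0; 0.15 0.38 0 0; 0.2 0.5 0 0; 0.25 0.62 0 0; 0.3 0.75 0 0; 0.35 0.88 0 0; 0.4 1 0 0")

```text
t: 17.43
eef_pos: [0.5248, 0.0344, 0.1096]
ee_rot: [3.142, 0.0, -3.084]
force: [0.2, -0.4, -0.1]
width: 0.0009
```

Call:
drive_tool(increments="0.06 0.12 0 0; 0.13 0.25 0 0; 0.19 0.38 0 0; 0.25 0.5 0 0; 0.3 0.62 0 0; 0.35 0.75 0 0; 0.4 0.88 0 0; 0.4 1 0 0")

```text
t: 18.1
eef_pos: [0.5652, 0.1344, 0.1095]
ee_rot: [-3.141, 0.0, -3.084]
force: [0.5, 0.1, 0.0]
width: 0.0004
```

Call:
drive_tool(increments="0.05 0.15 0 0; 0.12 0.3 0 0; 0.12 0.45 0 0; 0.12 0.6 0 0; 0.12 0.7 0 0; 0.12 0.72 0 0; 0.12 0.72 0 0; 0.12 0.72 0 0")

```text
t: 18.77
eef_pos: [0.576, 0.2048, 0.1096]
ee_rot: [-3.141, -0.0, -3.084]
force: [0.8, -0.4, -0.6]
width: 0.0003
```

```bash
cat > tag.py <<'E'
from feel import *
s,f,W=look(); print(s["t"],s["eef_pos"].round(4),s["ee_rot"].round(3))
g=pts(viewer.grab_frame("side")); sc=pts(viewer.grab_frame("scene"))
for n,P in(("wrist",W),("side",g),("scene",sc)):
  for nm,c in(("L",(.5765,.2047)),("M",(.553,.004)),("R",(.531,-.207))):
    m=(np.hypot(P[...,0]-c[0],P[...,1]-c[1])<.03)&(P[...,2]>.048)&(P[...,2]<.086)
    if n=="wrist": m[275:]=0
    if m.sum()>20:
        q=P[m]; top=q[q[:,2]>np.percentile(q[:,2],60)-.004]
        print(n,nm,m.sum(),"z50/80",np.percentile(q[:,2],[50,80]).round(4),"mid",((top.max(0)+top.min(0))/2).round(4))
cv2.imwrite(f"pics/w_{s['t']:.1f}.png",f["color"][:,:,::-1]);print(f"pics/w_{s['t']:.1f}.png")
E
python3 tag.py
```

```text
18.7667 [0.576  0.2048 0.1096] [-3.141 -0.    -3.084]
wrist L 1924 z50/80 [0.0781 0.0787] mid [0.5777 0.2064 0.0773]
wrist M 2516 z50/80 [0.0777 0.0785] mid [0.5548 0.0043 0.0772]
side L 202 z50/80 [0.0773 0.0807] mid [0.577  0.2063 0.0801]
side M 174 z50/80 [0.0756 0.0788] mid [0.5515 0.0031 0.0792]
side R 129 z50/80 [0.0769 0.0795] mid [ 0.5308 -0.2061  0.0787]
scene L 158 z50/80 [0.0759 0.0791] mid [0.5775 0.2059 0.0781]
scene M 210 z50/80 [0.0759 0.0789] mid [0.5533 0.0025 0.0783]
scene R 239 z50/80 [0.077  0.0792] mid [ 0.5312 -0.2068  0.0787]
pics/w_18.8.png
```

Call:
drive_tool(increments="0.01 0.01 -0.1 0; 0.01 0.01 -0.2 0; 0.01 0.01 -0.3 0; 0.01 0.01 -0.4 0; 0.01 0.01 -0.5 0; 0.01 0.01 -0.58 0; 0.01 0.01 -0.62 0; 0.01 0.01 -0.65 0")

```text
t: 19.58
eef_pos: [0.577, 0.2057, 0.0436]
ee_rot: [-3.141, -0.001, -3.084]
force: [0.5, -0.0, 0.3]
width: 0.0002
```

Call:
drive_tool(increments="0 0 -0.04 0; 0 0 -0.07 0; 0 0 -0.1 0; 0 0 -0.13 0; 0 0 -0.16 0; 0 0 -0.19 0; 0 0 -0.22 0; 0 0 -0.25 0")

```text
t: 20.25
eef_pos: [0.5776, 0.2061, 0.0196]
ee_rot: [3.141, 0.001, -3.084]
force: [0.5, 0.3, 3.3]
width: 0.0006
```

```bash
python3 tag.py; python3 -c "
from station import sensors;print(sensors.get_state()['force'].round(2))"
```

```text
20.25 [0.5776 0.2061 0.0196] [ 3.141e+00  1.000e-03 -3.084e+00]
wrist L 169 z50/80 [0.0559 0.0567] mid [0.5672 0.2057 0.056 ]
side L 155 z50/80 [0.0658 0.0769] mid [0.5756 0.2044 0.0755]
side M 179 z50/80 [0.0754 0.0793] mid [0.5512 0.0039 0.0786]
side R 124 z50/80 [0.077  0.0805] mid [ 0.5291 -0.2069  0.0796]
scene M 208 z50/80 [0.0768 0.079 ] mid [0.5547 0.0021 0.0791]
scene R 236 z50/80 [0.0773 0.0794] mid [ 0.5311 -0.2057  0.0788]
pics/w_20.2.png
[1.41 0.96 1.06]
```

Call:
drive_tool(increments="0 0 -0.005 0; 0 0 -0.01 0; 0 0 -0.015 0; 0 0 -0.02 0; 0 0 -0.02 0; 0 0 -0.02 0; 0 0 -0.02 0; 0 0 -0.02 0")

```text
t: 21.07
eef_pos: [0.5775, 0.2061, 0.0193]
ee_rot: [3.141, 0.001, -3.083]
force: [-5.0, -0.3, 14.8]
width: 0.0003
```

Call:
drive_tool(increments="0 0 0.02 0; 0 0 0.1 0; 0 0 0.25 0; 0 0 0.4 0; 0 0 0.55 0; 0 0 0.7 0; 0 0 0.85 0; 0 0 1 0")

```text
t: 21.73
eef_pos: [0.577, 0.2058, 0.1184]
ee_rot: [-3.141, -0.001, -3.084]
force: [-0.1, -0.0, 0.0]
width: 0.0006
```

Call:
drive_tool(increments="0 0 0.02 0; 0 0 0.1 0; 0 0 0.2 0; 0 0 0.3 0; 0 0 0.3 0; 0 0 0.3 0; 0 0 0.3 0; 0 0 0.3 0")

```text
t: 22.4
eef_pos: [0.5769, 0.2058, 0.147]
ee_rot: [-3.141, -0.001, -3.084]
force: [0.0, 0.4, 0.6]
width: 0.0001
```

```bash
python3 tag.py; python3 - <<'E'
import pickle
from feel import *
F=pickle.load(open("f0.pkl","rb"))
for n,bx in(("scene",None),("side",None)):
    f=viewer.grab_frame(n);P=pts(f)
    for nm,c in(("L",(.486,.1995)),("M",(.464,.0188)),("R",(.4435,-.227))):
        for k,Q in(("before",pts(F[n])),("after",P)):
            m=(np.hypot(Q[...,0]-c[0],Q[...,1]-c[1])<.035)&(Q[...,2]>.043)&(Q[...,2]<.066);q=Q[m]
            if m.sum()>20:print(n,nm,k,m.sum(),np.median(q,0).round(4))
    cv2.imwrite(f"pics/{n}9.png",f["color"][:,:,::-1])
E
```

```text
22.4 [0.5769 0.2058 0.147 ] [-3.141e+00 -1.000e-03 -3.084e+00]
wrist L 1229 z50/80 [0.0582 0.0588] mid [0.5775 0.2063 0.0575]
wrist M 1824 z50/80 [0.0778 0.0785] mid [0.5548 0.0048 0.0773]
side L 134 z50/80 [0.0596 0.0622] mid [0.577  0.2047 0.0616]
side M 177 z50/80 [0.0759 0.0795] mid [0.5511 0.003  0.0798]
side R 128 z50/80 [0.077  0.0797] mid [ 0.5285 -0.2064  0.0799]
scene L 124 z50/80 [0.0569 0.0584] mid [0.5772 0.2037 0.0587]
scene M 213 z50/80 [0.0763 0.079 ] mid [0.5541 0.0017 0.0787]
scene R 241 z50/80 [0.077  0.0794] mid [ 0.5321 -0.2061  0.0783]
pics/w_22.4.png
scene L before 323 [0.4892 0.1945 0.0553]
scene L after 324 [0.4891 0.1942 0.0552]
scene M before 389 [0.4677 0.0144 0.0551]
scene M after 391 [0.4678 0.0144 0.0552]
scene R before 505 [ 0.4465 -0.2299  0.056 ]
scene R after 510 [ 0.4466 -0.2294  0.0556]
side L before 387 [0.4817 0.2016 0.0576]
side L after 386 [0.4822 0.2024 0.0577]
side M before 325 [0.4593 0.0229 0.0559]
side M after 330 [0.4592 0.0237 0.0562]
side R before 255 [ 0.4385 -0.2204  0.0564]
side R after 254 [ 0.4385 -0.2204  0.0566]
```

The left tag is fully down at 0.058, the other tags are up, the pads have sprung back, nothing has moved, and the arm is clear. Handing in.

```bash
python3 -c "
from station import arm;print(arm.job_done())"
```

```text
the job is handed in; nothing more can be done
None
```

View pics/scene9.png

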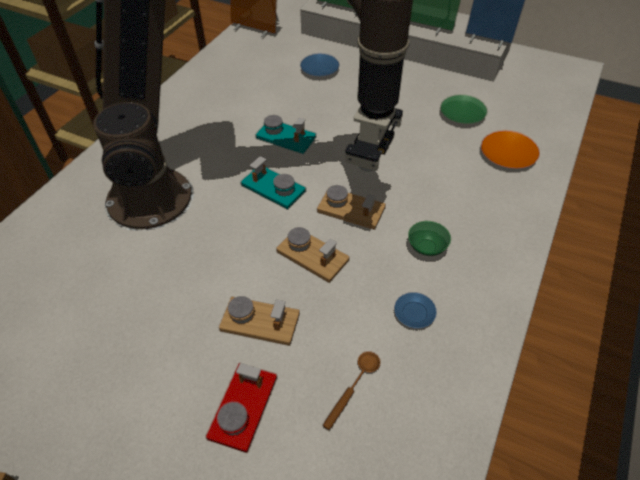

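The left rest is the softest. I pushed its white tag fully down and left the other two up. The job was handed in at about 22.5 s, and no verdict was reported.

| Rest | Pad pressed (mm) | Force felt (N) |
|---|---|---|
| Left | 8.6 | 2.1 |
| Middle | 7.5 | 4.8 |
| Right | 7.1 | 10.3 |

- **Tags:** the left tag's top went from 78 to 58 mm, and it met its stop at about 15 N. The middle and right tags still read 78 mm.
- **Rests and bystanders:** all three pads are back at 56 mm, and they are within about 1 mm of where they started. The bowl, dish, spoon and stopper were not touched; I checked these only by eye. They look unmoved in the last picture, except the stopper, which the gripper hides there.
- **Arm:** it ended clear of everything, with no force on it.
- **Disagreement:** the fingers really end about 39 mm behind the reported TCP, not at it. My first press on the left pad therefore stopped in the air and felt nothing. I found this with the wrist depth picture and allowed for it in every later press; the contact heights confirmed it.

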